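Third hand: fit the spacers and hold the bracket on the sprung stop

TASK

Drop one brass spacer into each of the two bores of the aluminium detector bracket, all the way down. Then slide the bracket along the plate, flat, square and centred, against the black sprung stop, press until the stop's pointer is in the green zone (never into the red), and finish holding it there with steady force so that I can drive the screws: do not let go. Leave the wash bottle, screwdriver and pink figurine alone.

Things in the scene. Friction and masses are not known exactly. Their poses are not given: they have to be found in the camera images.
- base: Fixed steel plate 300 x 200 mm, yaw varies; spans x -140 to +160, y +-100 mm. Origin on the bench. The slick dark blue slide sheet on it has its top at z = 10 mm. x points to the sprung stop (press this way, away from the robot). Far end: blue block, x 112 to 157, y +-60, top z = 58 mm, guides the stop; scale on it: white, green 5 to 13 mm of stop travel, white, red from 17.
- stop (a joint): Stop travel in m: 0 = untouched, to 0.020, growing as pushed along the base's +x. Spring 900 N/m, no preload: green, 0.005 to 0.013, is about 4.5 to 12 N; red from 0.017. The force on the tool also holds the bracket's small sliding friction (about 1 N): the travel counts. The pointer's black cross bar lies over the scale and moves with the stop.
- stop_face (a point): Middle of the stop's flat pressing face, which looks to the base's -x. The stop is a black plate 12 mm thick, 100 mm wide, its top 30 mm above the slide sheet. Untouched, its face is at x = 75, y = 0, z = 25 mm in the base's frame; the point moves with the stop.
- bracket: Loose aluminium bracket, 0.3 to 0.6 kg, flat on the slide sheet, turned and off centre. Flange 70 (x) x 110 (y) x 24 mm; upright web in its middle 12 (x) x 40 (y) mm, top 60 mm over the underside: grip it from above across x. Origin: centre of underside. Its x points roughly to the stop; the face at x = +35 mm goes against it, axes parallel to the base's, centre on the base's y = 0.
- bore_a (a point): Centre of the mouth of one bore in the bracket's flange: diameter 20 mm, 16 mm deep, blind; at (0, +38, 24) mm in the bracket's frame. Either spacer goes in either bore.
- bore_b (a point): Centre of the mouth of the other bore, same size, at (0, -38, 24) mm in the bracket's frame.
- spacer_1: Brass spacer, a cylinder 18 mm in diameter and 40 mm tall with a chamfered foot and a dark screw hole on top, about 70 g, standing upright on the tray. Origin: centre of its underside. Fully home, it stands 24 mm out of the flange.
- spacer_2: Second brass spacer, the same; on the same tray, 65 mm or more from the first.
- tray: Low parts tray, black rubber with blue rim, 190 x 130 mm, floor 6 mm and rim 9 mm above the bench, fixed; left or right of the steel plate. Origin: centre of its underside.
- screw_box: Grey open screw organiser, 150 x 110 x 28 mm, fixed, on the other side of the steel plate. Origin: centre of its underside. Not needed.
- wash_bottle: White wash bottle, 66 mm in diameter, 190 mm tall, yellow label; bystander. Origin: centre of its underside.
- screwdriver: Screwdriver lying on the bench beyond the blue block; bystander. Origin: middle of its length, on its underside.
- figurine: Pink tree figurine, 52 mm in diameter, 70 mm tall; bystander. Origin: centre of its underside.

How it is judged:
On the way, in this order (a step that is already met when the one before it is completed fails the run):
1. both spacers are fully home, one in each bore ((horizontal distance between spacer_1 and bore_a below 0.005 m or horizontal distance between spacer_1 and bore_b below 0.005 m) and z of spacer_1 in the frame of bracket between 0.004 and 0.0115 m and angle between each of spacer_1, spacer_2's own z axis and vertical below 0.15 rad and (horizontal distance between spacer_2 and bore_a below 0.005 m or horizontal distance between spacer_2 and bore_b below 0.005 m) and z of spacer_2 in the frame of bracket between 0.004 and 0.0115 m), for 0.2 s.
2. the bracket is pressed square and centred on the stop with the pointer in the green (all of step 1 and value of joint stop between 0.005 and 0.013 m and contact force between bracket and stop between 3 and 15 N and contact force between the fingers and bracket above 2 N and angle between the y axis of bracket and the y axis of base, either way round below 0.07 rad and y of bracket in the frame of base between -0.015 and 0.015 m and z of bracket in the frame of base below 0.014 m and angle between bracket's own z axis and vertical below 0.06 rad and linear speed of bracket below 0.02 m/s), for 0.5 s.
At the end, for the whole second after the job is handed in: Both spacers sit upright in the bores, within 3.5 mm of the bottom; the bracket lies flat on the plate, square to the stop within 4 degrees and centred within 15 mm, touched by the fingers and pressed on the stop with 3 to 15 N, the stop's travel between 5 and 13 mm (green), all still (all of step 2); the arm keeps its last pose, push and grip.
It fails at once if the stop is pushed into the red (value of joint stop above 0.017 m).
It fails at once if the wash bottle is disturbed (distance of wash_bottle from where it was at the start of the episode above 0.02 m).
It fails at once if the screwdriver is disturbed (distance of screwdriver from where it was at the start of the episode above 0.02 m).
It fails at once if the pink figurine is disturbed (distance of figurine from where it was at the start of the episode above 0.02 m).
It also fails if it takes over 69 s, if anything falls off the work surface, if the arm or the gripper's body presses on something with over 40 N, if the wrist force passes 120 N, or if a joint passes its speed limit or range.

ROBOT

A 7-joint arm with a two-finger parallel gripper is mounted at the origin on the work surface. World frame = base frame: x ahead of the robot, y to its left, z up, the work surface at z = 0. Lengths are in m, angles in rad, forces in N, time in s.
With the tool pointing down it reaches from about 0.35 to 0.9 m from the base axis. Payload 7.2 kg.
Tool frame: the origin (TCP) lies midway between the tips of the shut fingers; the grasp point (between the pads) lies 19 mm behind it (manip.grip_point_offset is the distance from the TCP to the grasp point, in m); z points along the fingers, y is the line along which they close (so a half turn about z gives the same grasp; the last joint's range is limited). The gripper opens to 85 mm and grips with 20 to 120 N. Pads are 22 mm wide; open, the fingers measure 114 mm over their backs; the gripper's body (76 mm by 85 mm) begins 54 mm behind the grasp point. The pads swing forward as they close: fully open they stand 13 mm farther back than shut.
Start: joints at [1.225, 0.411, -0.013, 1.596, 0.006, 1.134, -0.082], TCP at [0.171, -0.601, 0.231] pointing down, gripper open.
Joint ranges: [-2.95, 2.95], [-0.29, 1.99], [-1.47, 1.44], [0.14, 2.54], [-1.03, 4.17], [0.13, 1.85], [-2.86, 2.86]. Speed limits (rad/s): [2.39, 2.39, 3.01, 3.01, 3.14, 3.14, 3.14].

INTERFACE

Orientations are given as [roll, pitch, yaw] about the fixed x, y, z axes, in that order (R = Rz(yaw) Ry(pitch) Rx(roll)).
In Python, from workcell import manip gives the robot as it stands. The module is installed in compiled form; this text tells all that it offers.
- The arm moves only by the tool arm_command, never from a script. Its argument "deltas" is a list of rows, each an object of numbers: "dx", "dy", "dz": the shift along the world's x, y, z in m; "ax", "ay", "az": the turn, a rotation vector about the world's x, y, z in degrees; "fingers": the opening, from -1 (shut) to 1 (fully open). In form: [{"dx": .., "dy": .., "dz": .., "ax": .., "ay": .., "az": .., "fingers": ..}, ...]. A call has exactly 10 rows; each row is the pose to reach, as a shift and turn from the pose commanded when the call began; what a row does not reach only later rows make up. A row lasts 1/8 s, in which the tool goes at most 62.5 mm and 10.7 degrees, less where a joint would pass 70% of its speed; a pose out of reach is approached as far as the arm can. A call with a gripper value outside its range is refused whole. The fingers move at their own pace and stop on an object; "force" is the grip in N (left out, the last holds). Time passes only in rows, so rows that repeat a pose let the fingers close, or fill a call up. It gives the time, the measured TCP pose, the force, the opening and the grip force at its end, in the units of the state.
- manip.observe(): the state, without advancing time (a new reading comes with each control period).
- manip.capture(name): name is "side" or "top"; returns a dict with "img" (400x640x3 uint8, red, green, blue), "z_map" (400x640 float32, m along the optical axis (not along the pixel's ray), 0 where there is no reading), "vfov" (degrees; the focal length in pixels is half the picture's height over the tangent of half this angle, whatever the lens; pixels are square), "cx", "cy" (the principal point, pixels), "rvec" (rotation vector, rad) and "tvec" (3), from world to camera coordinates, as OpenCV has them. Camera axes: x right, y down, z forward; pixel columns grow to the right and rows downward; lengths in m; the calibration is good to about 2 mm. A picture is of the moment at which its call begins.
- manip.hand_in(): hands the job in; it is judged then, once.
The state is a dict: "time": time; "qpos": joint angles; "qd": joint speeds; "effort": joint torques, N m; "position": TCP position; "eef_rot": TCP orientation; "force": force on the tool from outside, world axes, zero at the start; "ft_torque": the same for the moment, N m; "finger_gap": opening from 0.0 (shut) to 1.0 (fully open); "grip_force": force on a finger pad.
Only numpy, scipy, OpenCV 4.12 (cv2) and the standard library are available. Lean on these libraries where they do the work, as an engineer would, in place of code of your own. Each camera call takes 0.05 s, during which the arm holds its last target. There are 200 camera calls.

## Working session

There is one attempt and no reset: what is moved stays moved. The work goes in short steps, Python scripts to look and compute and a tool call to move; the robot and the scene stay as the last step left them, time stands still between calls to the robot, and variables do not carry over. Pictures are saved under pics/ and viewed, at most 10 in all, crops included, and the job is handed in when it is done.

Besides the shell and the picture viewer there is one more tool, called by a JSON object that holds its "method" and its "body", one argument or row to a line. arm_command: Moves the arm, as the interface text tells. Its arguments: {"type":"object","properties":{"deltas":{"type":"array"},"force":{"type":"number"}},"required":["deltas"]}

```bash
mkdir -p pics
cat > h.py <<'E'
import numpy as np, cv2
from workcell import manip
def cap(n,save=None):
    c=manip.capture(n)
    if save: cv2.imwrite('pics/'+save,c['img'][...,::-1])
    c['R']=cv2.Rodrigues(np.array(c['rvec'],float))[0]; c['t']=np.array(c['tvec'],float).ravel()
    c['f']=200/np.tan(np.radians(c['vfov'])/2)
    v,u=np.mgrid[:400,:640]; z=c['z_map']
    P=np.stack([(u-c['cx'])/c['f']*z,(v-c['cy'])/c['f']*z,z],-1)
    c['W']=(P-c['t'])@c['R']   # world point of every pixel
    return c
def ray(c,u,v,h):
    d=np.array([(u-c['cx'])/c['f'],(v-c['cy'])/c['f'],1])@c['R']; o=-c['t']@c['R']
    return o+d*(h-o[2])/d[2]
def proj(c,p):
    q=c['R']@np.array(p)+c['t']; return q[0]/q[2]*c['f']+c['cx'], q[1]/q[2]*c['f']+c['cy']
E
python3 - <<'E'
from h import *
for n in ('top','side'):
    c=cap(n,n+'0.png'); print(n,c['f'],c['cx'],c['cy'],-c['t']@c['R'],c['R'][2])
s=manip.observe();print(s, manip.grip_point_offset)
E
```

```text
top 383.8388069018073 314.89919243403034 202.27298811986657 [ 0.42318556 -0.00960449  0.93479213] [ 1.78567903e-01 -3.05665835e-04 -9.83927543e-01]
side 415.5079465165184 325.96040245484045 204.8942302071965 [ 0.30236118 -0.72996714  0.6215225 ] [ 0.31180391  0.74956824 -0.5838885 ]
{'time': 0.1, 'qpos': array([ 1.22480254,  0.41179604, -0.01272492,  1.59693617,  0.00559499,
        1.13427041, -0.08216904]), 'qd': array([ 2.45584388e-04, -3.85720492e-04,  2.60048170e-04, -1.52772494e-03,
        4.69460954e-05, -1.07448160e-03, -1.26381366e-03]), 'effort': array([ 3.68705951e-03, -6.01827049e+01,  6.84800036e-01, -3.00087476e+01,
        1.41190767e-02,  6.38459998e-03,  3.29918339e-05]), 'position': array([ 0.17125507, -0.60064049,  0.23056185]), 'eef_rot': array([-3.14022095e+00,  8.68370453e-05,  2.77858592e-01]), 'force': array([0.10852029, 0.0079161 , 0.25238035]), 'ft_torque': array([-0.02459511, -0.0469963 , -0.01834117]), 'grip_force': 0.0, 'finger_gap': 1.0023613823218236} 0.0187
```

View pics/top0.png

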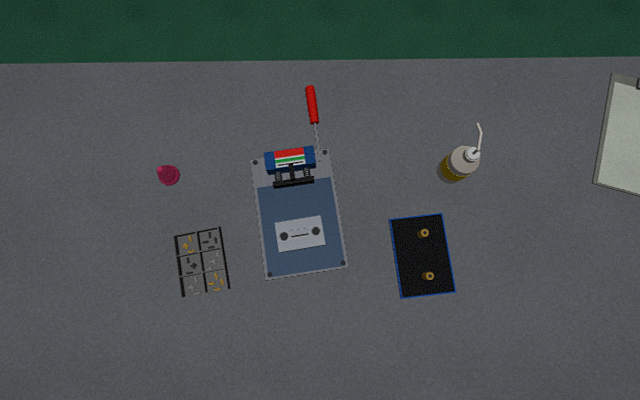

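View pics/side0.png

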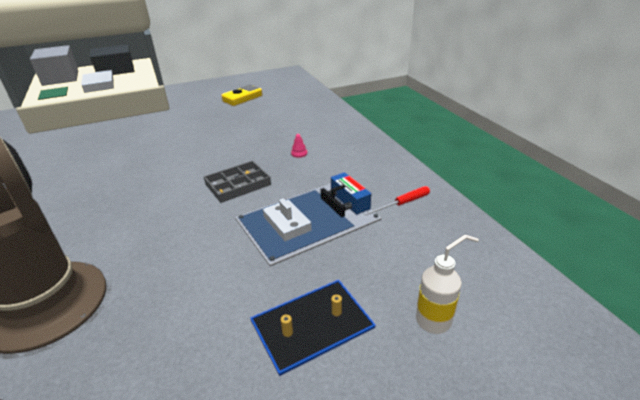

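The top view shows the bracket at (301,234) with its bores at (284,237) and (316,231). The spacers are at (424,233) and (430,276) on the right-hand tray, and the stop is at (293,182). The side view agrees: the bottle is beyond the tray, the figurine and screw box are on the left, and nothing stands near the paths.

```bash
cat >> h.py <<'E'
def mean(n,k=4):
    cs=[cap(n) for _ in range(k)]; c=cs[0]
    c['img']=np.mean([x['img'] for x in cs],0).astype(np.uint8); c['W']=np.median([x['W'] for x in cs],0); return c
def blobs(m,amin=8):
    n,l,st,ce=cv2.connectedComponentsWithStats(m.astype(np.uint8)); return [(ce[i],st[i,4],l==i) for i in range(1,n) if st[i,4]>=amin]
E
python3 - <<'E'
from h import *
np.set_printoptions(precision=4,suppress=True)
for n in ('top','side'):
    c=mean(n); im=c['img']; hsv=cv2.cvtColor(im,cv2.COLOR_RGB2HSV); H,S,V=[hsv[...,i].astype(int) for i in range(3)]; W=c['W']
    print(n,'bench z',np.median(W[300:390,300:600,2]) if n=='top' else '')
    br=(H>10)&(H<30)&(S>90)&(V>60)
    for ce,a,l in blobs(br,12): print(' brass',ce,a,'W',np.median(W[l],0),'zmax',W[l][:,2].max())
    roi=(abs(W[...,0]-.42)<.25)&(abs(W[...,1])<.2)
    sheet=(H>95)&(H<125)&(S>60)&roi&(abs(W[...,2]-.01)<.008)
    al=roi&(W[...,2]>.028)&(W[...,2]<.042)&(S<60)
    for nm,m,h in (('al',al,.034),('blue sheet',sheet,.01)):
        for ce,a,l in blobs(m,200):
            cn=max(cv2.findContours(l.astype(np.uint8),0,2)[0],key=cv2.contourArea)
            P=np.array([ray(c,*p,h)[:2] for p in cn[:,0]],np.float32)
            r=cv2.minAreaRect(P*1000); print(nm,ce,a,'z',np.median(W[l][:,2]),r)
    web=roi&(W[...,2]>.055)&(W[...,2]<.08)&(S<60)&(V>70)
    for ce,a,l in blobs(web,15): print('web?',ce,a,ray(c,*ce,.07),np.median(W[l],0))
    cv2.imwrite(f'pics/crop_{n}.png',cv2.resize((im[130:310,240:480] if n=='top' else im[160:360,220:440])[...,::-1],None,fx=3,fy=3,interpolation=cv2.INTER_CUBIC)[:600,:800])
E
```

```text
top bench z 0.00047055247877930326
 brass [448.9295 171.083 ] 241 W [ 0.6479 -0.3197  0.0627] zmax 0.09206649909530565
 brass [424.1373 232.4902] 51 W [ 0.5112 -0.2623  0.046 ] zmax 0.04851685902106846
 brass [189.5   238.375] 16 W [0.5061 0.2937 0.0092] zmax 0.010682588691436172
 brass [185.3077 245.7692] 26 W [0.4881 0.3029 0.0094] zmax 0.011433937133869745
 brass [190.9375 250.9375] 16 W [0.4759 0.2886 0.0093] zmax 0.01122144631957711
 brass [215.6    275.6667] 15 W [0.4164 0.2269 0.0087] zmax 0.011687333833105624
 brass [429.2115 275.5192] 52 W [ 0.4121 -0.2672  0.0464] zmax 0.04860191097282732
 brass [221.5 281.5] 16 W [0.4034 0.2132 0.0092] zmax 0.010166824031128646
 brass [211.1111 283.0556] 18 W [0.4002 0.2374 0.0095] zmax 0.011672961514236547
 brass [216.8125 288.8125] 16 W [0.3863 0.2241 0.0093] zmax 0.011159409920255575
al [291.7435 178.9331] 269 z 0.03979257804139293 ((647.1157836914062, 43.98113250732422), (35.0098876953125, 99.59916687011719), 3.549652576446533)
al [299.1538 233.6043] 1170 z 0.034216827243542566 ((512.8804931640625, 28.071250915527344), (70.358055114746
[... 617 characters left out ...]
 brass [336.2044 304.56  ] 225 W [ 0.5104 -0.267   0.0279] zmax 0.04605133844317602
 brass [286.3655 325.063 ] 238 W [ 0.4129 -0.2728  0.0268] zmax 0.04626805338057797
al [332.9901 198.8168] 202 z 0.038557895637185605 ((644.457275390625, 44.86783218383789), (32.868080139160156, 112.7269058227539), 10.518614768981934)
al [285.8614 217.8102] 743 z 0.03319323325173902 ((512.54736328125, 24.794422149658203), (71.90703582763672, 115.95209503173828), 8.86892032623291)
blue sheet [296.4932 225.4126] 3025 z 0.009315425271880623 ((535.2252197265625, 26.181617736816406), (219.3629150390625, 183.2819061279297), 8.27404499053955)
web? [284.5481 205.2212] 104 [0.5108 0.0168 0.07  ] [0.5118 0.0215 0.0676]
```

View pics/crop_top.png

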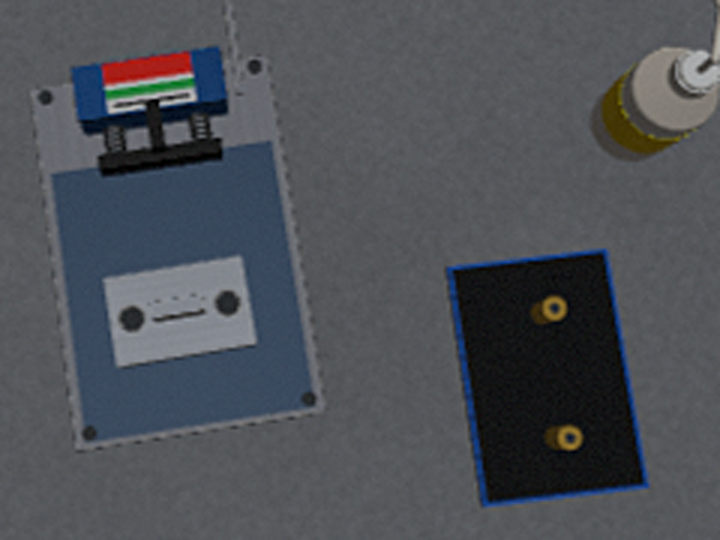

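```bash
cat >> h.py <<'E'
def dark(c,p,h,rad,thr,sub=4):
    "centroid of the dark patch around world point p, on plane h, and its size in mm"
    u,v=proj(c,p); r=rad; u0,v0=int(u)-r,int(v)-r
    g=cv2.cvtColor(c['img'],cv2.COLOR_RGB2GRAY)[v0:v0+2*r+1,u0:u0+2*r+1]
    g=cv2.resize(g,None,fx=sub,fy=sub,interpolation=cv2.INTER_CUBIC)
    b=[x for x in blobs(g<thr,10)]
    out=[]
    for ce,a,l in b:
        q=(ce+.5)/sub-.5+[u0,v0]; d=np.hypot(*(q-[u,v])); out.append((d,q,a/sub**2))
    d,q,a=min(out,key=lambda x:x[0]); return q,a,ray(c,*q,h)
E
python3 - <<'E'
from h import *
np.set_printoptions(precision=4,suppress=True)
C={n:mean(n,6) for n in ('top','side')}
yaw=np.radians(9.5); 
for n,c in C.items():
    g=cv2.cvtColor(c['img'],cv2.COLOR_RGB2GRAY)
    B=[]
    for s in (1,-1):
        p=np.array([.5125-s*.038*np.sin(yaw),.0265+s*.038*np.cos(yaw),.034])
        q,a,w=dark(c,p,.034,9,90); B.append(w); print(n,'bore',s,q,a,w)
    d=B[0]-B[1]; print('  mid',(B[0]+B[1])/2,'dist',np.hypot(*d[:2]),'yaw',np.degrees(np.arctan2(-d[0],d[1])))
    for p in ([.511,-.265,.046],[.412,-.27,.046]):
        hsv=cv2.cvtColor(c['img'],cv2.COLOR_RGB2HSV).astype(int); H,S,V=[hsv[...,i] for i in range(3)]
        W=c['W']; m=(np.hypot(W[...,0]-p[0],W[...,1]-p[1])<.02)&(W[...,2]>(.043))
        v,u=np.nonzero(m); print(n,'spacer top',u.mean(),v.mean(),m.sum(),ray(c,u.mean(),v.mean(),.046), 'depth',np.median(W[m],0))
    u,v=map(int,proj(c,[.511,-.265,.046])); 
    if n=='top': print(g[v-6:v+7,u-8:u+9])
    else:
        k=[]
c=C['top']
S=[ray(c,240+(x+.5)/3-.5,130+(y+.5)/3-.5,.008) for x,y in ((45,97),(255,66),(90,433),(309,398))]
print('plate screws',S,'centre',np.mean(S,0))
hsv=cv2.cvtColor(c['img'],cv2.COLOR_RGB2HSV).astype(int);g=cv2.cvtColor(c['img'],cv2.COLOR_RGB2GRAY);W=c['W']
m=(W[...,2]>.03)&(W[...,2]<.05)&(abs(W[...,0]-.63)<.03)&(abs(W[...,1]-.04)<.07)&(g<50)
v,u=np.nonzero(m); P=np.array([ray(c,a,b,.04)[:2] for a,b in zip(u,v)],np.float32)
print('stop plate',cv2.minAreaRect(P*1000))
E
```

```text
top bore 1 [283.5095 235.8111] 54.0 [0.5075 0.0647 0.034 ]
top bore -1 [315.3777 230.5886] 51.9375 [ 0.5189 -0.0103  0.034 ]
  mid [0.5132 0.0272 0.034 ] dist 0.07583829539283103 yaw 8.681265040062932
top spacer top 423.7 232.58 50 [ 0.5102 -0.2614  0.046 ] depth [ 0.5094 -0.2616  0.0464]
top spacer top 428.7843137254902 275.6862745098039 51 [ 0.4119 -0.2669  0.046 ] depth [ 0.4113 -0.267   0.0465]
[[ 22  21  17  17  18  16  17  18  19  23  18  16  14  18  15  16  12]
 [ 15  23  15  19  16  11  13  10   9  18  15  20  19  19  19  16  19]
 [ 19  17  22  17  13  24  37  43  41  25  15  15  18  18  17  19  20]
 [ 15  19  17  16  29  65  90 100  98  79  45  20  18  18  22  16  15]
 [ 20  19  28  29  73 112 115 108 111 118  97  48  10  16  19  16  22]
 [ 21  33  43  44  97 115  86  56  60  96 118  77  12  15  15  17  20]
 [ 34  48  45  51 100 103  62  26  29  74 113  82  23  15  14  20  16]
 [ 40  46  46  46 100 119  84  44  38  82 115  81  20  17  19  16  17]
 [ 39  44  40  36  88 117 110  84  80 108 115  67   7  17  17  21  18]
 [ 33  42  41  39  54  92 113 116 113 116  84  34  11  19  21  17  18]
 [ 25  36  50  40  39  48  75  87  90  70  31  14  18  21  15  20  17]
 [ 17  29  43  43  44  33  22  14   6  12  14  17  15  18  17  18  21]
 [ 17  21  19  22  18  14  13  15  18  13  18  17  20  17  21  18  20]]Traceback (most recent call last):
  File "<stdin>", line 10, in <module>
  File "h.py", line 31, in dark
    d,q,a=min(out,key=lambda x:x[0]); return q,a,ray(c,*q,h)
          ~~~^^^^^^^^^^^^^^^^^^^^^^^
ValueError: min() iterable argument is empty
```

Run:
```python
from h import *
np.set_printoptions(precision=4,suppress=True)
C={n:mean(n,4) for n in ('top','side')}
yaw=np.radians(8.7); c=C['side'];g=cv2.cvtColor(c['img'],cv2.COLOR_RGB2GRAY)
for s,thr in ((1,120),(-1,120)):
    p=np.array([.5132-s*.038*np.sin(yaw),.0272+s*.038*np.cos(yaw),.034])
    u,v=map(int,proj(c,p)); print(u,v); print(g[v-7:v+8,u-9:u+10])
W=c['W']
for p in ([.5102,-.2614,.046],[.4119,-.2669,.046]):
    u,v=proj(c,p); print('spacer proj',u,v,'z',W[int(v),int(u)]); u,v=int(u),int(v); print(g[v-8:v+9,u-9:u+10])
c=C['top']
S=[ray(c,240+(x+.5)/3-.5,130+(y+.5)/3-.5,.008) for x,y in ((45,97),(255,66),(90,433),(309,398))]
print('plate screws',np.array(S),'centre',np.mean(S,0))
g=cv2.cvtColor(c['img'],cv2.COLOR_RGB2GRAY);W=c['W']
m=(W[...,2]>.03)&(W[...,2]<.05)&(abs(W[...,0]-.62)<.03)&(abs(W[...,1]-.04)<.07)&(g<50)
v,u=np.nonzero(m); P=np.array([ray(c,a,b,.04)[:2] for a,b in zip(u,v)],np.float32)
print('stop plate',cv2.minAreaRect(P*1000))
```

```text
277 207
[[156 157 156 157 158 157 160 160 161 159 153 172 210 228 230 228 223 203
  194]
 [159 158 158 157 158 158 160 161 164 159 153 156 187 223 229 228 227 223
  222]
 [158 158 159 157 161 161 160 162 168 171 161 143 150 197 227 231 227 226
  227]
 [156 158 162 158 159 164 160 161 177 198 203 165 127 153 205 230 230 230
  226]
 [153 156 168 162 161 172 177 191 212 228 228 183 121 113 159 211 230 230
  228]
 [159 159 173 180 195 211 217 222 223 218 206 167 122 104 118 161 209 230
  231]
 [173 190 208 218 227 234 231 215 189 170 155 139 119 107 102 119 162 209
  230]
 [213 225 231 231 231 233 225 181 142 125 122 117 113 108 105 107 118 161
  211]
 [232 231 232 232 231 231 214 161 121 110 115 112 109 110 106 109 103 121
  158]
 [232 232 231 229 230 230 221 181 148 137 137 132 118 107 109 109 106 108
  117]
 [232 231 232 230 230 229 229 221 204 195 198 186 147 113 104 107 107 108
  110]
 [234 231 232 231 230 230 231 231 230 231 232 221 171 121 105 108 108 106
  112]
 [232 232 231 231 230 230 230 230 230 232 233 231 199 148 113 106 107 109
  109]
 [231 232 232 232 230 231 230 229 229 2
[... 3823 characters left out ...]
65 177 178 147  97  53
   40]
 [ 40  39  39  40  41  68 127 170 181 177 174 182 185 179 153 115  78  48
   41]
 [ 40  41  41  42  38  54  95 130 154 166 170 166 162 146 119  93  75  53
   43]
 [ 41  39  43  38  38  47  74  99 114 126 131 128 121 110  97  93  79  57
   43]
 [ 41  38  42  41  39  46  70  86  93  99  97  98  99  92  93  88  79  54
   47]
 [ 45  39  41  42  38  43  68  86  92  91  93  95  95  94  94  91  81  57
   42]]
plate screws [[ 0.6955  0.1397  0.008 ]
 [ 0.7204 -0.0359  0.008 ]
 [ 0.4196  0.0994  0.008 ]
 [ 0.445  -0.0745  0.008 ]] centre [0.5701 0.0322 0.008 ]
stop plate ((642.0042114257812, 43.07942581176758), (23.667367935180664, 97.29022216796875), 7.6791791915893555)
```

{"method": "arm_command", "body": {
  "deltas": [
    {"dx": 0.04, "dy": 0.04, "dz": 0, "az": 10, "fingers": 0},
    {"dx": 0.085, "dy": 0.085, "dz": -0.01, "az": 20, "fingers": 0},
    {"dx": 0.13, "dy": 0.13, "dz": -0.03, "az": 30, "fingers": 0},
    {"dx": 0.17, "dy": 0.17, "dz": -0.05, "az": 40, "fingers": 0},
    {"dx": 0.215, "dy": 0.215, "dz": -0.07, "az": 50, "fingers": 0},
    {"dx": 0.26, "dy": 0.26, "dz": -0.09, "az": 60, "fingers": 0},
    {"dx": 0.3, "dy": 0.3, "dz": -0.11, "az": 70, "fingers": 0},
    {"dx": 0.34, "dy": 0.339, "dz": -0.13, "az": 80, "fingers": 0},
    {"dx": 0.34, "dy": 0.339, "dz": -0.13, "az": 82.6, "fingers": 0},
    {"dx": 0.34, "dy": 0.339, "dz": -0.13, "az": 82.6, "fingers": 0}
  ],
  "force": 30
}}

```text
invalid input at $.deltas[0]: expected keys dx, dy, dz, ax, ay, az, fingers
```

{"method": "arm_command", "body": {
  "deltas": [
    {"dx": 0.04, "dy": 0.04, "dz": 0, "ax": 0, "ay": 0, "az": 10, "fingers": 0},
    {"dx": 0.085, "dy": 0.085, "dz": -0.01, "ax": 0, "ay": 0, "az": 20, "fingers": 0},
    {"dx": 0.13, "dy": 0.13, "dz": -0.03, "ax": 0, "ay": 0, "az": 30, "fingers": 0},
    {"dx": 0.17, "dy": 0.17, "dz": -0.05, "ax": 0, "ay": 0, "az": 40, "fingers": 0},
    {"dx": 0.215, "dy": 0.215, "dz": -0.07, "ax": 0, "ay": 0, "az": 50, "fingers": 0},
    {"dx": 0.26, "dy": 0.26, "dz": -0.09, "ax": 0, "ay": 0, "az": 60, "fingers": 0},
    {"dx": 0.3, "dy": 0.3, "dz": -0.11, "ax": 0, "ay": 0, "az": 70, "fingers": 0},
    {"dx": 0.34, "dy": 0.339, "dz": -0.13, "ax": 0, "ay": 0, "az": 80, "fingers": 0},
    {"dx": 0.34, "dy": 0.339, "dz": -0.13, "ax": 0, "ay": 0, "az": 82.6, "fingers": 0},
    {"dx": 0.34, "dy": 0.339, "dz": -0.13, "ax": 0, "ay": 0, "az": 82.6, "fingers": 0}
  ],
  "force": 30
}}

```text
time: 2.75
position: [0.5113, -0.2619, 0.101]
eef_rot: [-3.141, -0.0, 1.72]
force: [-0.7, -0.3, 0.6]
finger_gap: 0.499
grip_force: 0.0
```

{"method": "arm_command", "body": {
  "deltas": [
    {"dx": 0, "dy": 0, "dz": -0.03, "ax": 0, "ay": 0, "az": 0, "fingers": 0},
    {"dx": 0, "dy": 0, "dz": -0.055, "ax": 0, "ay": 0, "az": 0, "fingers": 0},
    {"dx": 0, "dy": 0, "dz": -0.074, "ax": 0, "ay": 0, "az": 0, "fingers": 0},
    {"dx": 0, "dy": 0, "dz": -0.074, "ax": 0, "ay": 0, "az": 0, "fingers": 0},
    {"dx": 0, "dy": 0, "dz": -0.074, "ax": 0, "ay": 0, "az": 0, "fingers": -1},
    {"dx": 0, "dy": 0, "dz": -0.074, "ax": 0, "ay": 0, "az": 0, "fingers": -1},
    {"dx": 0, "dy": 0, "dz": -0.074, "ax": 0, "ay": 0, "az": 0, "fingers": -1},
    {"dx": 0, "dy": 0, "dz": -0.074, "ax": 0, "ay": 0, "az": 0, "fingers": -1},
    {"dx": 0, "dy": 0, "dz": -0.074, "ax": 0, "ay": 0, "az": 0, "fingers": -1},
    {"dx": 0, "dy": 0, "dz": -0.074, "ax": 0, "ay": 0, "az": 0, "fingers": -1}
  ],
  "force": 30
}}

```text
time: 4.0
position: [0.512, -0.2625, 0.0284]
eef_rot: [3.14, 0.001, 1.719]
force: [-2.0, 0.1, 6.3]
finger_gap: 0.185
grip_force: 29.7
```

{"method": "arm_command", "body": {
  "deltas": [
    {"dx": 0, "dy": 0, "dz": 0.04, "ax": 0, "ay": 0, "az": 0, "fingers": -1},
    {"dx": 0, "dy": 0, "dz": 0.08, "ax": 0, "ay": 0, "az": 0, "fingers": -1},
    {"dx": 0, "dy": 0.05, "dz": 0.09, "ax": 0, "ay": 0, "az": 0, "fingers": -1},
    {"dx": 0, "dy": 0.1, "dz": 0.09, "ax": 0, "ay": 0, "az": 0, "fingers": -1},
    {"dx": 0.004, "dy": 0.16, "dz": 0.09, "ax": 0, "ay": 0, "az": 0, "fingers": -1},
    {"dx": 0.007, "dy": 0.215, "dz": 0.085, "ax": 0, "ay": 0, "az": 0, "fingers": -1},
    {"dx": 0.0075, "dy": 0.252, "dz": 0.07, "ax": 0, "ay": 0, "az": 0, "fingers": -1},
    {"dx": 0.0075, "dy": 0.252, "dz": 0.045, "ax": 0, "ay": 0, "az": 0, "fingers": -1},
    {"dx": 0.0075, "dy": 0.252, "dz": 0.04, "ax": 0, "ay": 0, "az": 0, "fingers": -1},
    {"dx": 0.0075, "dy": 0.252, "dz": 0.04, "ax": 0, "ay": 0, "az": 0, "fingers": -1}
  ]
}}

```text
time: 5.25
position: [0.5188, -0.0106, 0.0674]
eef_rot: [-3.141, 0.0, 1.719]
force: [-0.0, -0.5, -0.4]
finger_gap: 0.19
grip_force: 29.6
```

Run:
```python
from h import *
a=cap('side');b=cap('top');s=cap('side')
f=lambda c,u,v,w=80,h=60,k=5:cv2.resize(c['img'][v-h//2:v+h//2,u-w//2:u+w//2,::-1],None,fx=k,fy=k,interpolation=cv2.INTER_CUBIC)
cv2.imwrite('pics/h1.png',np.vstack([f(a,292,210,150,60),f(b,315,225,150,60)]))
np.save('side1.npy',a['img'])
```

```text
(no output)
```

View pics/h1.png

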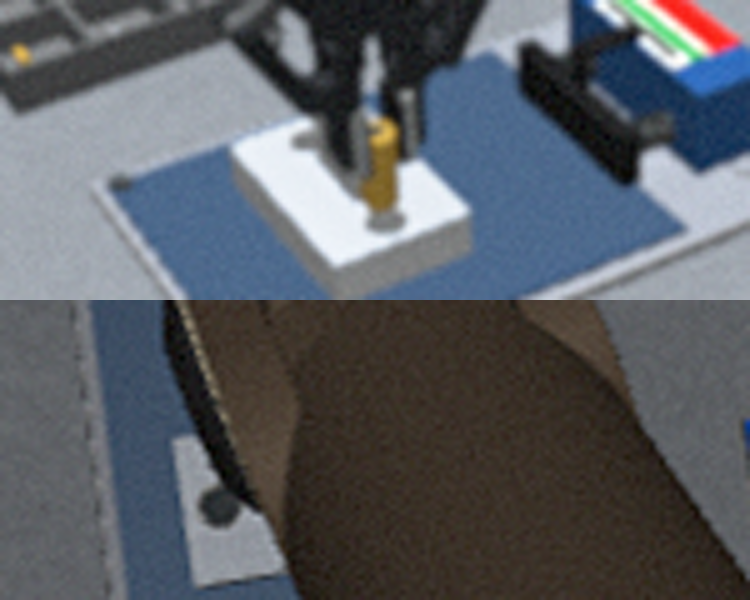

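The side view shows the spacer held upright over the bore, axis near crop (381,·) and bore near (386,220), so it is about 1 px left. The top view is blocked by the arm. I'll measure the offset.

```bash
cat >> h.py <<'E'
def brassfit(c,p,r=(12,26)):
    "sub-pixel axis (u per row) and lower end of the brass column near pixel of world point p"
    u,v=map(int,proj(c,p)); k=4
    im=cv2.resize(c['img'][v-r[1]:v+r[0],u-r[0]:u+r[0]],None,fx=k,fy=k,interpolation=cv2.INTER_LINEAR)
    hsv=cv2.cvtColor(im,cv2.COLOR_RGB2HSV).astype(int); m=(hsv[...,0]>8)&(hsv[...,0]<32)&(hsv[...,1]>110)
    ce,a,l=max(blobs(m,20),key=lambda b:b[1]); rows=np.nonzero(l.sum(1)>12)[0]
    uu=np.array([(np.nonzero(l[y])[0].mean()+.5)/k-.5+u-r[0] for y in rows]); vv=(rows+.5)/k-.5+v-r[1]
    wd=np.array([l[y].sum()/k for y in rows]); return uu,vv,wd
E
python3 - <<'E'
from h import *
np.set_printoptions(precision=2,suppress=True,linewidth=150)
c=mean('side',4); tcp=manip.observe()['position']; foot=np.array([tcp[0],tcp[1],tcp[2]-.0224])
print('tcp',tcp*1000,'proj foot',proj(c,foot),'bore b proj(top est)',proj(c,[.5189,-.0103,.034]),'proj +1mm x,y', np.subtract(proj(c,foot+[.001,0,0]),proj(c,foot)),np.subtract(proj(c,foot+[0,.001,0]),proj(c,foot)))
u,v,w=brassfit(c,foot); print(u[::4],v[::4],w[::4])
q=u[np.argmax(v)]
# foot ellipse lower edge expected
th=np.linspace(0,6.28,90); E=np.array([proj(c,foot+[.008*np.cos(t),.008*np.sin(t),0]) for t in th]); print('expected lower edge',E[:,1].max(),'seen',v.max())
g=cv2.cvtColor(c['img'],cv2.COLOR_RGB2GRAY)
# bore mouth: lower rim rows/extents
print(g[217:232,285:303])
E
```

```text
tcp [519.15 -10.37  67.76] proj foot (np.float64(292.73753461318535), np.float64(219.4520416503791)) bore b proj(top est) (np.float64(292.9571312930286), np.float64(223.39546174346194)) proj +1mm x,y [ 0.41 -0.11] [-0.15 -0.24]
[294.62 294.88 294.75 293.75 293.75 293.75 294.12 293.88 293.5  293.38 293.38 293.12 292.62 292.5  292.5  292.62 292.88] [203.62 204.62 205.62 206.62 207.62 208.62 209.62 210.62 211.62 212.62 213.62 214.62 215.62 216.62 217.62 218.62 219.62] [3.25 3.75 4.5  6.   6.   6.   5.75 5.25 4.   3.75 3.75 4.25 5.25 6.   6.   5.75 4.25]
expected lower edge 221.62493422895426 seen 220.125
[[167 124 117 119 109 100 102 102 102  99  97 131 208 237 237 236 235 236]
 [215 165 129 114 108  95  99 100 103 101  97 126 205 237 237 236 235 236]
 [236 216 168 139 122 104  97 101 103  97  98 136 208 238 237 236 236 235]
 [239 234 221 203 184 147 113 104 102 100 115 162 221 238 238 236 235 235]
 [238 239 237 237 232 196 149 118 108 111 138 179 223 237 237 236 235 235]
 [238 239 238 241 239 212 161 126 118 122 138 162 192 225 236 238 236 236]
 [237 239 238 237 230 193 142 123 122 127 124 130 152 206 235 238 237 237]
 [237 237 238 236 220 166 128 121 124 124 121 119 146 208 237 241 239 237]
 [237 238 238 236 224 174 138 130 129 128 129 141 177 225 240 240 231 220]
 [238 238 238 238 234 216 191 171 166 170 173 191 219 234 232 213 184 165]
 [239 238 238 239 237 236 231 227 224 223 216 213 213 205 181 156 135 130]
 [240 239 239 238 239 240 240 239 237 226 202 178 164 151 136 125 123 126]
 [240 240 240 240 240 239 230 220 206 181 150 135 128 125 125 123 126 129]
 [242 241 241 239 231 209 183 164 149 134 124 122 124 121 123 124 125 126]
 [241 232 224 210 181 153 135 129 124 124 123 124 126 126 124 126 125 125]]
```

{"method": "arm_command", "body": {
  "deltas": [
    {"dx": 0.0015, "dy": -0.001, "dz": 0, "ax": 0, "ay": 0, "az": 0, "fingers": -1},
    {"dx": 0.0015, "dy": -0.001, "dz": -0.003, "ax": 0, "ay": 0, "az": 0, "fingers": -1},
    {"dx": 0.0015, "dy": -0.001, "dz": -0.006, "ax": 0, "ay": 0, "az": 0, "fingers": -1},
    {"dx": 0.0015, "dy": -0.001, "dz": -0.009, "ax": 0, "ay": 0, "az": 0, "fingers": -1},
    {"dx": 0.0015, "dy": -0.001, "dz": -0.011, "ax": 0, "ay": 0, "az": 0, "fingers": -1},
    {"dx": 0.0015, "dy": -0.001, "dz": -0.013, "ax": 0, "ay": 0, "az": 0, "fingers": -1},
    {"dx": 0.0015, "dy": -0.001, "dz": -0.015, "ax": 0, "ay": 0, "az": 0, "fingers": -1},
    {"dx": 0.0015, "dy": -0.001, "dz": -0.016, "ax": 0, "ay": 0, "az": 0, "fingers": -1},
    {"dx": 0.0015, "dy": -0.001, "dz": -0.016, "ax": 0, "ay": 0, "az": 0, "fingers": -1},
    {"dx": 0.0015, "dy": -0.001, "dz": -0.016, "ax": 0, "ay": 0, "az": 0, "fingers": -1}
  ]
}}

```text
time: 6.85
position: [0.5203, -0.0109, 0.0513]
eef_rot: [-3.142, -0.0, 1.72]
force: [-0.3, 1.5, -1.1]
finger_gap: 0.189
grip_force: 29.6
```

{"method": "arm_command", "body": {
  "deltas": [
    {"dx": 0, "dy": 0.0005, "dz": -0.002, "ax": 0, "ay": 0, "az": 0, "fingers": -1},
    {"dx": 0, "dy": 0.0005, "dz": -0.004, "ax": 0, "ay": 0, "az": 0, "fingers": -1},
    {"dx": 0, "dy": 0.0005, "dz": -0.006, "ax": 0, "ay": 0, "az": 0, "fingers": -1},
    {"dx": 0, "dy": 0.0005, "dz": -0.008, "ax": 0, "ay": 0, "az": 0, "fingers": -1},
    {"dx": 0, "dy": 0.0005, "dz": -0.0095, "ax": 0, "ay": 0, "az": 0, "fingers": -1},
    {"dx": 0, "dy": 0.0005, "dz": -0.0105, "ax": 0, "ay": 0, "az": 0, "fingers": -1},
    {"dx": 0, "dy": 0.0005, "dz": -0.0105, "ax": 0, "ay": 0, "az": 0, "fingers": -1},
    {"dx": 0, "dy": 0.0005, "dz": -0.0105, "ax": 0, "ay": 0, "az": 0, "fingers": -1},
    {"dx": 0, "dy": 0.0005, "dz": -0.0105, "ax": 0, "ay": 0, "az": 0, "fingers": -1},
    {"dx": 0, "dy": 0.0005, "dz": -0.0105, "ax": 0, "ay": 0, "az": 0, "fingers": -1}
  ]
}}

```text
time: 8.1
position: [0.5204, -0.0106, 0.0409]
eef_rot: [3.141, 0.0, 1.719]
force: [-0.6, 0.6, -0.9]
finger_gap: 0.187
grip_force: 29.6
```

{"method": "arm_command", "body": {
  "deltas": [
    {"dx": 0, "dy": 0, "dz": 0, "ax": 0, "ay": 0, "az": 0, "fingers": 0},
    {"dx": 0, "dy": 0, "dz": 0, "ax": 0, "ay": 0, "az": 0, "fingers": 0},
    {"dx": 0, "dy": 0, "dz": 0, "ax": 0, "ay": 0, "az": 0, "fingers": 0},
    {"dx": 0, "dy": 0, "dz": 0.02, "ax": 0, "ay": 0, "az": 0, "fingers": 0},
    {"dx": 0, "dy": 0, "dz": 0.06, "ax": 0, "ay": 0, "az": 0, "fingers": 0},
    {"dx": -0.02, "dy": -0.05, "dz": 0.08, "ax": 0, "ay": 0, "az": 0, "fingers": 0},
    {"dx": -0.04, "dy": -0.1, "dz": 0.08, "ax": 0, "ay": 0, "az": 0, "fingers": 0},
    {"dx": -0.06, "dy": -0.15, "dz": 0.08, "ax": 0, "ay": 0, "az": 0, "fingers": 0},
    {"dx": -0.085, "dy": -0.205, "dz": 0.07, "ax": 0, "ay": 0, "az": 0, "fingers": 0},
    {"dx": -0.1075, "dy": -0.2565, "dz": 0.06, "ax": 0, "ay": 0, "az": 0, "fingers": 0}
  ]
}}

```text
time: 9.35
position: [0.412, -0.269, 0.1009]
eef_rot: [3.141, 0.001, 1.719]
force: [1.0, -0.3, -1.0]
finger_gap: 0.503
grip_force: 0.0
```

Run:
```python
from h import *
a=cap('side');b=cap('top')
f=lambda c,u,v,w=80,h=60,k=5:cv2.resize(c['img'][v-h//2:v+h//2,u-w//2:u+w//2,::-1],None,fx=k,fy=k,interpolation=cv2.INTER_CUBIC)
cv2.imwrite('pics/h2.png',np.vstack([f(a,292,210,150,60),f(b,315,225,150,60)]))
u,v,w=brassfit(a,[.5204,-.0106,.04]); print('side col',u.mean(),v.min(),v.max(),'proj top',proj(a,[.5204,-.0106,.058]))
W=b['W']; m=(np.hypot(W[...,0]-.52,W[...,1]+.01)<.014)&(W[...,2]>.05); print('top heights',np.median(W[m],0),m.sum())
print(manip.observe()['position'])
q=dark(b,[.5075,.0647,.034],.034,9,90); print(q)
```

```text
Traceback (most recent call last):
  File "h.py", line 37, in brassfit
    ce,a,l=max(blobs(m,20),key=lambda b:b[1]); rows=np.nonzero(l.sum(1)>12)[0]
           ~~~^^^^^^^^^^^^^^^^^^^^^^^^^^^^^^^
ValueError: max() iterable argument is empty
```

View pics/h2.png

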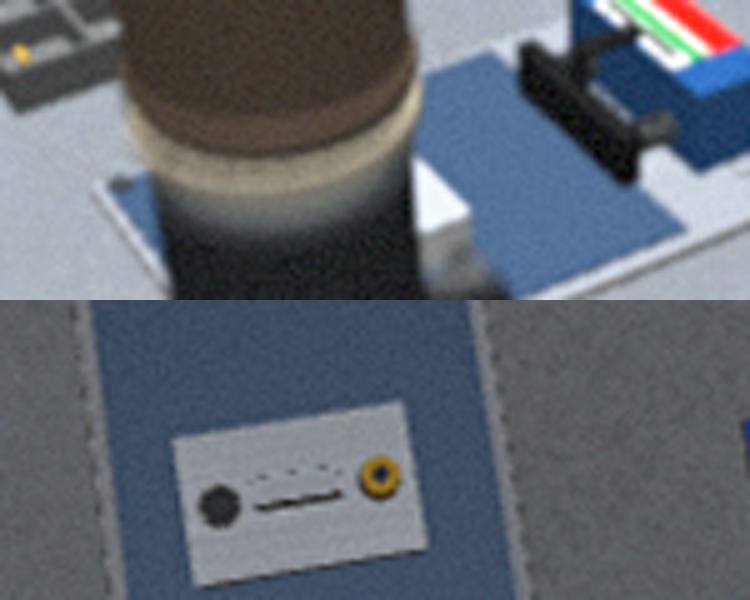

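The top view shows spacer 1 upright in the right bore (crop 380,477), with the left bore open at (219,506). Next is spacer 2.

{"method": "arm_command", "body": {
  "deltas": [
    {"dx": 0, "dy": 0, "dz": -0.02, "ax": 0, "ay": 0, "az": 0, "fingers": 0},
    {"dx": 0, "dy": 0, "dz": -0.045, "ax": 0, "ay": 0, "az": 0, "fingers": 0},
    {"dx": 0, "dy": 0, "dz": -0.0735, "ax": 0, "ay": 0, "az": 0, "fingers": 0},
    {"dx": 0, "dy": 0, "dz": -0.0735, "ax": 0, "ay": 0, "az": 0, "fingers": 0},
    {"dx": 0, "dy": 0, "dz": -0.0735, "ax": 0, "ay": 0, "az": 0, "fingers": -1},
    {"dx": 0, "dy": 0, "dz": -0.0735, "ax": 0, "ay": 0, "az": 0, "fingers": -1},
    {"dx": 0, "dy": 0, "dz": -0.0735, "ax": 0, "ay": 0, "az": 0, "fingers": -1},
    {"dx": 0, "dy": 0, "dz": -0.0735, "ax": 0, "ay": 0, "az": 0, "fingers": -1},
    {"dx": 0, "dy": 0, "dz": -0.0735, "ax": 0, "ay": 0, "az": 0, "fingers": -1},
    {"dx": 0, "dy": 0, "dz": -0.0735, "ax": 0, "ay": 0, "az": 0, "fingers": -1}
  ]
}}

```text
time: 10.7
position: [0.4137, -0.2674, 0.0283]
eef_rot: [3.14, 0.001, 1.719]
force: [0.3, 0.3, 6.8]
finger_gap: 0.185
grip_force: 30.2
```

Run:
```python
from h import *
b=mean('top',4)
W=b['W']; m=(np.hypot(W[...,0]-.52,W[...,1]+.01)<.014)&(W[...,2]>.05)
v,u=np.nonzero(m); print('top heights',np.median(W[m],0),m.sum(),'ray',ray(b,u.mean(),v.mean(),.058))
print(manip.observe()['position'])
print('bore a',dark(b,[.5075,.0647,.034],.034,9,90))
```

```text
top heights [ 0.51778456 -0.0094754   0.0583227 ] 50 ray [ 0.51864516 -0.01031193  0.058     ]
[ 0.41368944 -0.26739063  0.02833075]
bore a (array([283.48664466, 235.81497599]), np.float64(52.0625), array([0.50746879, 0.06477104, 0.034     ]))
```

{"method": "arm_command", "body": {
  "deltas": [
    {"dx": 0, "dy": 0, "dz": 0.045, "ax": 0, "ay": 0, "az": 0, "fingers": -1},
    {"dx": 0.01, "dy": 0.02, "dz": 0.09, "ax": 0, "ay": 0, "az": 0, "fingers": -1},
    {"dx": 0.025, "dy": 0.075, "dz": 0.1, "ax": 0, "ay": 0, "az": 0, "fingers": -1},
    {"dx": 0.04, "dy": 0.13, "dz": 0.1, "ax": 0, "ay": 0, "az": 0, "fingers": -1},
    {"dx": 0.055, "dy": 0.185, "dz": 0.1, "ax": 0, "ay": 0, "az": 0, "fingers": -1},
    {"dx": 0.07, "dy": 0.24, "dz": 0.1, "ax": 0, "ay": 0, "az": 0, "fingers": -1},
    {"dx": 0.085, "dy": 0.29, "dz": 0.1, "ax": 0, "ay": 0, "az": 0, "fingers": -1},
    {"dx": 0.096, "dy": 0.332, "dz": 0.09, "ax": 0, "ay": 0, "az": 0, "fingers": -1},
    {"dx": 0.096, "dy": 0.332, "dz": 0.055, "ax": 0, "ay": 0, "az": 0, "fingers": -1},
    {"dx": 0.096, "dy": 0.332, "dz": 0.04, "ax": 0, "ay": 0, "az": 0, "fingers": -1}
  ]
}}

```text
time: 12.15
position: [0.5078, 0.0649, 0.0659]
eef_rot: [-3.139, 0.0, 1.72]
force: [0.3, -0.9, -0.7]
finger_gap: 0.186
grip_force: 29.6
```

{"method": "arm_command", "body": {
  "deltas": [
    {"dx": 0, "dy": 0, "dz": 0, "ax": 0, "ay": 0, "az": 0, "fingers": -1},
    {"dx": 0, "dy": 0, "dz": -0.003, "ax": 0, "ay": 0, "az": 0, "fingers": -1},
    {"dx": 0, "dy": 0, "dz": -0.006, "ax": 0, "ay": 0, "az": 0, "fingers": -1},
    {"dx": 0, "dy": 0, "dz": -0.009, "ax": 0, "ay": 0, "az": 0, "fingers": -1},
    {"dx": 0, "dy": 0, "dz": -0.011, "ax": 0, "ay": 0, "az": 0, "fingers": -1},
    {"dx": 0, "dy": 0, "dz": -0.013, "ax": 0, "ay": 0, "az": 0, "fingers": -1},
    {"dx": 0, "dy": 0, "dz": -0.015, "ax": 0, "ay": 0, "az": 0, "fingers": -1},
    {"dx": 0, "dy": 0, "dz": -0.016, "ax": 0, "ay": 0, "az": 0, "fingers": -1},
    {"dx": 0, "dy": 0, "dz": -0.016, "ax": 0, "ay": 0, "az": 0, "fingers": -1},
    {"dx": 0, "dy": 0, "dz": -0.016, "ax": 0, "ay": 0, "az": 0, "fingers": -1}
  ]
}}

```text
time: 13.4
position: [0.5089, 0.065, 0.0513]
eef_rot: [-3.142, -0.0, 1.719]
force: [-0.1, -0.0, -1.9]
finger_gap: 0.189
grip_force: 29.6
```

{"method": "arm_command", "body": {
  "deltas": [
    {"dx": 0, "dy": 0, "dz": -0.002, "ax": 0, "ay": 0, "az": 0, "fingers": -1},
    {"dx": 0, "dy": 0, "dz": -0.004, "ax": 0, "ay": 0, "az": 0, "fingers": -1},
    {"dx": 0, "dy": 0, "dz": -0.006, "ax": 0, "ay": 0, "az": 0, "fingers": -1},
    {"dx": 0, "dy": 0, "dz": -0.008, "ax": 0, "ay": 0, "az": 0, "fingers": -1},
    {"dx": 0, "dy": 0, "dz": -0.0095, "ax": 0, "ay": 0, "az": 0, "fingers": -1},
    {"dx": 0, "dy": 0, "dz": -0.0105, "ax": 0, "ay": 0, "az": 0, "fingers": -1},
    {"dx": 0, "dy": 0, "dz": -0.0105, "ax": 0, "ay": 0, "az": 0, "fingers": -1},
    {"dx": 0, "dy": 0, "dz": -0.0105, "ax": 0, "ay": 0, "az": 0, "fingers": 0},
    {"dx": 0, "dy": 0, "dz": -0.0105, "ax": 0, "ay": 0, "az": 0, "fingers": 0},
    {"dx": 0, "dy": 0, "dz": -0.0105, "ax": 0, "ay": 0, "az": 0, "fingers": 0}
  ]
}}

```text
time: 14.65
position: [0.5089, 0.0648, 0.0408]
eef_rot: [3.142, 0.0, 1.719]
force: [-0.1, -1.6, 0.2]
finger_gap: 0.498
grip_force: 0.0
```

{"method": "arm_command", "body": {
  "deltas": [
    {"dx": 0, "dy": 0, "dz": 0.01, "ax": 0, "ay": 0, "az": 0, "fingers": 0},
    {"dx": 0, "dy": 0, "dz": 0.03, "ax": 0, "ay": 0, "az": 0, "fingers": 0},
    {"dx": 0, "dy": 0, "dz": 0.06, "ax": 0, "ay": 0, "az": 0, "fingers": 0},
    {"dx": 0, "dy": 0, "dz": 0.08, "ax": 0, "ay": 0, "az": 0, "fingers": 0},
    {"dx": 0.006, "dy": -0.038, "dz": 0.08, "ax": 0, "ay": 0, "az": 0, "fingers": 0},
    {"dx": 0.006, "dy": -0.038, "dz": 0.08, "ax": 0, "ay": 0, "az": 0, "fingers": 0},
    {"dx": 0.006, "dy": -0.038, "dz": 0.08, "ax": 0, "ay": 0, "az": 0, "fingers": 0},
    {"dx": 0.006, "dy": -0.038, "dz": 0.08, "ax": 0, "ay": 0, "az": 0, "fingers": 0},
    {"dx": 0.006, "dy": -0.038, "dz": 0.08, "ax": 0, "ay": 0, "az": 0, "fingers": 0},
    {"dx": 0.006, "dy": -0.038, "dz": 0.08, "ax": 0, "ay": 0, "az": 0, "fingers": 0}
  ]
}}

```text
time: 15.9
position: [0.5148, 0.0274, 0.1207]
eef_rot: [-3.141, -0.0, 1.72]
force: [0.4, -0.4, 0.5]
finger_gap: 0.503
grip_force: 0.0
```

Run:
```python
from h import *
a=mean('side',4)
cv2.imwrite('pics/h3.png',cv2.resize(a['img'][160:260,225:385,::-1],None,fx=5,fy=5,interpolation=cv2.INTER_CUBIC))
W=a['W']
for p in ([.5204,-.0106],[.5089,.065]):
    m=(np.hypot(W[...,0]-p[0],W[...,1]-p[1])<.012)&(W[...,2]<.08)
    print(proj(a,[*p,.058]),'max heights',np.sort(W[m][:,2])[-8:],m.sum())
print(manip.observe()['position'])
```

```text
(np.float64(292.92292310569167), np.float64(214.92919497140343)) max heights [0.05760322 0.05765495 0.0576884  0.05786309 0.05808697 0.05823432
 0.05837205 0.05846943] 112
(np.float64(277.6521335932931), np.float64(198.7704820282199)) max heights [0.05759736 0.0576408  0.05764333 0.05764551 0.05768256 0.05776636
 0.05779501 0.05798111] 63
[0.5148324  0.02706453 0.12074493]
```

View pics/h3.png

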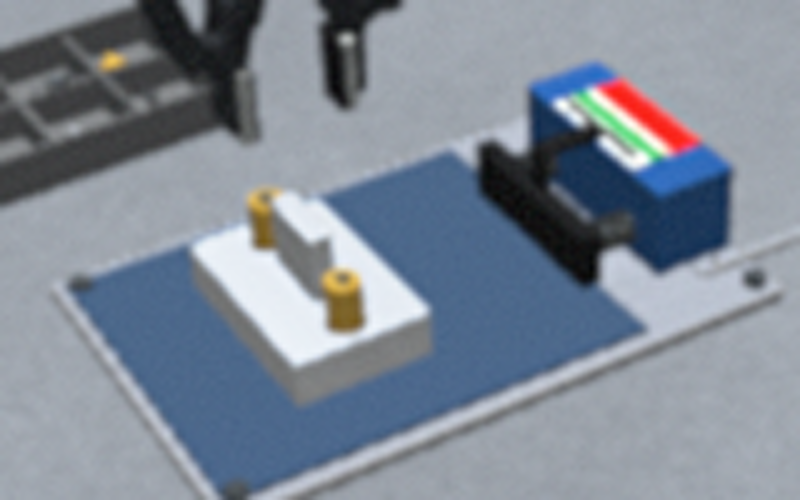

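Both spacers stand at about 58 mm, which is home, and the web is free at crop (305,225). Next I grip the web.

{"method": "arm_command", "body": {
  "deltas": [
    {"dx": 0, "dy": 0, "dz": -0.03, "ax": 0, "ay": 0, "az": 0, "fingers": 0},
    {"dx": 0, "dy": 0, "dz": -0.055, "ax": 0, "ay": 0, "az": 0, "fingers": 0},
    {"dx": 0, "dy": 0, "dz": -0.07, "ax": 0, "ay": 0, "az": 0, "fingers": 0},
    {"dx": 0, "dy": 0, "dz": -0.078, "ax": 0, "ay": 0, "az": 0, "fingers": 0},
    {"dx": 0, "dy": 0, "dz": -0.078, "ax": 0, "ay": 0, "az": 0, "fingers": 0},
    {"dx": 0, "dy": 0, "dz": -0.078, "ax": 0, "ay": 0, "az": 0, "fingers": -1},
    {"dx": 0, "dy": 0, "dz": -0.078, "ax": 0, "ay": 0, "az": 0, "fingers": -1},
    {"dx": 0, "dy": 0, "dz": -0.078, "ax": 0, "ay": 0, "az": 0, "fingers": -1},
    {"dx": 0, "dy": 0, "dz": -0.078, "ax": 0, "ay": 0, "az": 0, "fingers": -1},
    {"dx": 0, "dy": 0, "dz": -0.078, "ax": 0, "ay": 0, "az": 0, "fingers": -1}
  ],
  "force": 50
}}

```text
time: 17.35
position: [0.5154, 0.027, 0.0436]
eef_rot: [3.14, 0.0, 1.719]
force: [-0.4, 0.3, 6.5]
finger_gap: 0.128
grip_force: 50.6
```

{"method": "arm_command", "body": {
  "deltas": [
    {"dx": 0.004, "dy": 0.0, "dz": 0.0005, "ax": 0, "ay": 0, "az": -0.4, "fingers": -1},
    {"dx": 0.012, "dy": 0.001, "dz": 0.0005, "ax": 0, "ay": 0, "az": -0.4, "fingers": -1},
    {"dx": 0.022, "dy": 0.002, "dz": 0.0005, "ax": 0, "ay": 0, "az": -0.4, "fingers": -1},
    {"dx": 0.033, "dy": 0.003, "dz": 0.0005, "ax": 0, "ay": 0, "az": -0.4, "fingers": -1},
    {"dx": 0.044, "dy": 0.004, "dz": 0.0005, "ax": 0, "ay": 0, "az": -0.4, "fingers": -1},
    {"dx": 0.055, "dy": 0.0055, "dz": 0.0005, "ax": 0, "ay": 0, "az": -0.4, "fingers": -1},
    {"dx": 0.066, "dy": 0.0065, "dz": 0.0005, "ax": 0, "ay": 0, "az": -0.4, "fingers": -1},
    {"dx": 0.075, "dy": 0.0075, "dz": 0.0005, "ax": 0, "ay": 0, "az": -0.4, "fingers": -1},
    {"dx": 0.079, "dy": 0.008, "dz": 0.0005, "ax": 0, "ay": 0, "az": -0.4, "fingers": -1},
    {"dx": 0.08, "dy": 0.008, "dz": 0.0005, "ax": 0, "ay": 0, "az": -0.4, "fingers": -1}
  ]
}}

```text
time: 18.6
position: [0.5949, 0.035, 0.0436]
eef_rot: [-3.141, 0.0, 1.712]
force: [-4.4, 0.3, 6.9]
finger_gap: 0.133
grip_force: 50.7
```

Run:
```python
from h import *
a=mean('side',3); s=manip.observe(); print(s['position'],s['force'],s['eef_rot'])
cv2.imwrite('pics/h4.png',cv2.resize(a['img'][150:250,250:410,::-1],None,fx=5,fy=5,interpolation=cv2.INTER_CUBIC))
```

```text
[0.59495596 0.03503904 0.04364371] [-1.83841725 -0.35631152  5.18600321] [3.14151030e+00 6.45042228e-05 1.71241256e+00]
```

View pics/h4.png

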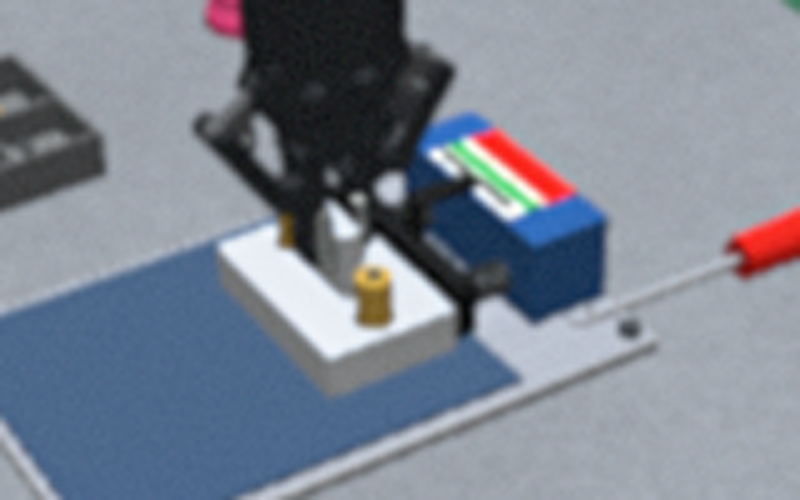

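The bracket is just at the stop face (crop 465,300), square to it, and the cross bar is still at the white start of the scale. I'll press on slowly.

{"method": "arm_command", "body": {
  "deltas": [
    {"dx": 0.001, "dy": 0.0001, "dz": 0, "ax": 0, "ay": 0, "az": 0, "fingers": -1},
    {"dx": 0.002, "dy": 0.0003, "dz": 0, "ax": 0, "ay": 0, "az": 0, "fingers": -1},
    {"dx": 0.003, "dy": 0.0004, "dz": 0, "ax": 0, "ay": 0, "az": 0, "fingers": -1},
    {"dx": 0.004, "dy": 0.0006, "dz": 0, "ax": 0, "ay": 0, "az": 0, "fingers": -1},
    {"dx": 0.005, "dy": 0.0007, "dz": 0, "ax": 0, "ay": 0, "az": 0, "fingers": -1},
    {"dx": 0.006, "dy": 0.0009, "dz": 0, "ax": 0, "ay": 0, "az": 0, "fingers": -1},
    {"dx": 0.007, "dy": 0.001, "dz": 0, "ax": 0, "ay": 0, "az": 0, "fingers": -1},
    {"dx": 0.008, "dy": 0.0011, "dz": 0, "ax": 0, "ay": 0, "az": 0, "fingers": -1},
    {"dx": 0.008, "dy": 0.0011, "dz": 0, "ax": 0, "ay": 0, "az": 0, "fingers": -1},
    {"dx": 0.008, "dy": 0.0011, "dz": 0, "ax": 0, "ay": 0, "az": 0, "fingers": -1}
  ]
}}

```text
time: 20.0
position: [0.602, 0.0359, 0.0436]
eef_rot: [-3.14, 0.0, 1.712]
force: [-6.5, -0.6, 8.2]
finger_gap: 0.13
grip_force: 51.0
```

Run:
```python
from h import *
F=[]
for _ in range(4): a=cap('side'); F.append(manip.observe()['force'])
s=manip.observe(); print(s['position'],np.mean(F,0))
```

```text
[0.60201058 0.0359237  0.04364785] [-6.53788238 -0.26950791  8.64341299]
```

{"method": "arm_command", "body": {
  "deltas": [
    {"dx": 0.001, "dy": 0.0001, "dz": 0, "ax": 0, "ay": 0, "az": 0, "fingers": -1},
    {"dx": 0.0015, "dy": 0.0002, "dz": 0, "ax": 0, "ay": 0, "az": 0, "fingers": -1},
    {"dx": 0.002, "dy": 0.0003, "dz": 0, "ax": 0, "ay": 0, "az": 0, "fingers": -1},
    {"dx": 0.0025, "dy": 0.0004, "dz": 0, "ax": 0, "ay": 0, "az": 0, "fingers": -1},
    {"dx": 0.003, "dy": 0.0004, "dz": 0, "ax": 0, "ay": 0, "az": 0, "fingers": -1},
    {"dx": 0.003, "dy": 0.0004, "dz": 0, "ax": 0, "ay": 0, "az": 0, "fingers": -1},
    {"dx": 0.003, "dy": 0.0004, "dz": 0, "ax": 0, "ay": 0, "az": 0, "fingers": -1},
    {"dx": 0.003, "dy": 0.0004, "dz": 0, "ax": 0, "ay": 0, "az": 0, "fingers": -1},
    {"dx": 0.003, "dy": 0.0004, "dz": 0, "ax": 0, "ay": 0, "az": 0, "fingers": -1},
    {"dx": 0.003, "dy": 0.0004, "dz": 0, "ax": 0, "ay": 0, "az": 0, "fingers": -1}
  ]
}}

```text
time: 21.45
position: [0.6043, 0.0362, 0.0437]
eef_rot: [-3.139, 0.001, 1.712]
force: [-8.4, -1.4, 11.0]
finger_gap: 0.129
grip_force: 51.4
```

Run:
```python
from h import *
F=[];I=[]
for _ in range(4): a=cap('side'); F.append(manip.observe()['force']); I.append(a['img'])
t=mean('top',4)
s=manip.observe(); print(s['position'],np.mean(F,0))
im=np.mean(I,0).astype(np.uint8)
A=cv2.resize(im[165:210,310:390,::-1],None,fx=8,fy=8,interpolation=cv2.INTER_CUBIC)
B=cv2.resize(t['img'][135:195,250:330,::-1],None,fx=8,fy=8,interpolation=cv2.INTER_CUBIC)[:240]
cv2.imwrite('pics/h5.png',np.vstack([A,B]))
# front top edge of stop plate in top view vs. start (start picture: plate mask centre)
g=cv2.cvtColor(t['img'],cv2.COLOR_RGB2GRAY); g0=cv2.cvtColor(cv2.imread('pics/top0.png'),cv2.COLOR_BGR2GRAY)
for y in (.085,.075): 
    col=[ (int(round(proj(t,[.635+.001*k,y,.04])[1])),int(round(proj(t,[.635+.001*k,y,.04])[0]))) for k in range(-16,34,4)]
    print(y,[int(g0[c]) for c in col],[int(g[c]) for c in col])
```

```text
[0.60428239 0.03621636 0.04365305] [-8.52132593 -0.8275787  10.97914427]
0.085 [72, 7, 2, 29, 19, 39, 55, 39, 37, 39, 18, 17, 14] [37, 37, 39, 38, 43, 39, 43, 38, 42, 45, 45, 42, 49]
0.075 [73, 5, 0, 30, 29, 27, 78, 81, 45, 47, 61, 27, 14] [43, 41, 45, 42, 44, 44, 45, 48, 49, 48, 44, 48, 45]
```

View pics/h5.png

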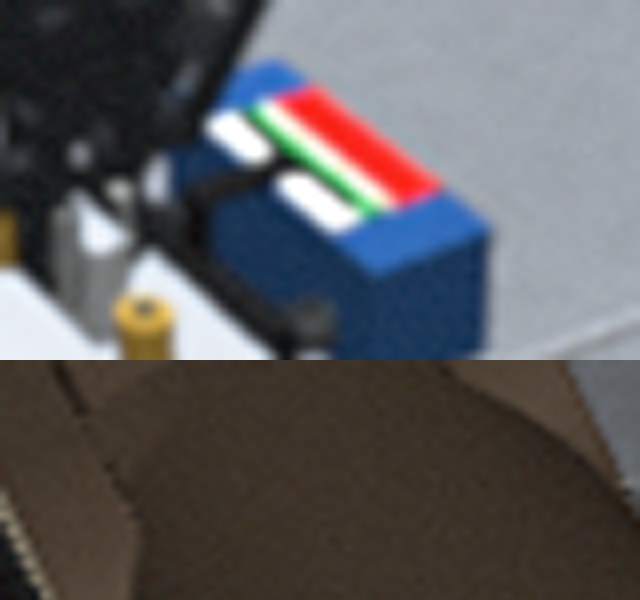

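The side view shows the cross bar as a dark line along the white/green border (crop 280,160), with about half the green still visible beyond it. I'll press about 2 mm more and then measure.

{"method": "arm_command", "body": {
  "deltas": [
    {"dx": 0.0005, "dy": 0.0001, "dz": 0, "ax": 0, "ay": 0, "az": 0, "fingers": -1},
    {"dx": 0.001, "dy": 0.0001, "dz": 0, "ax": 0, "ay": 0, "az": 0, "fingers": -1},
    {"dx": 0.0015, "dy": 0.0002, "dz": 0, "ax": 0, "ay": 0, "az": 0, "fingers": -1},
    {"dx": 0.002, "dy": 0.0003, "dz": 0, "ax": 0, "ay": 0, "az": 0, "fingers": -1},
    {"dx": 0.002, "dy": 0.0003, "dz": 0, "ax": 0, "ay": 0, "az": 0, "fingers": -1},
    {"dx": 0.002, "dy": 0.0003, "dz": 0, "ax": 0, "ay": 0, "az": 0, "fingers": -1},
    {"dx": 0.002, "dy": 0.0003, "dz": 0, "ax": 0, "ay": 0, "az": 0, "fingers": -1},
    {"dx": 0.002, "dy": 0.0003, "dz": 0, "ax": 0, "ay": 0, "az": 0, "fingers": -1},
    {"dx": 0.002, "dy": 0.0003, "dz": 0, "ax": 0, "ay": 0, "az": 0, "fingers": -1},
    {"dx": 0.002, "dy": 0.0003, "dz": 0, "ax": 0, "ay": 0, "az": 0, "fingers": -1}
  ]
}}

```text
time: 23.1
position: [0.6058, 0.0365, 0.0437]
eef_rot: [-3.138, 0.001, 1.712]
force: [-10.4, -1.5, 12.8]
finger_gap: 0.13
grip_force: 51.6
```

Run:
```python
from h import *
np.set_printoptions(precision=4,suppress=True)
F=[];I=[]
for _ in range(4): a=cap('side'); F.append(manip.observe()['force']); I.append(a['img'])
s=manip.observe(); print(s['position'],np.mean(F,0),s['ft_torque'])
im=np.mean(I,0).astype(np.uint8); im0=cv2.imread('pics/side0.png')[...,::-1]
y=np.radians(8.15); e=np.array([np.cos(y),np.sin(y),0]); n=np.array([-np.sin(y),np.cos(y),0]); o=np.array([.5617,.0303,0])
for yy in (-.012,-.018):
  for nm,J in (('start',im0),('now',im)):
    row=[]
    for xx in range(108,160,2):
        u,v=proj(a,o+e*xx/1000+n*yy+[0,0,.058]); row.append(cv2.getRectSubPix(J.astype(np.float32),(1,1),(u,v))[0,0].astype(int))
    print(yy,nm,' '.join('%d:%d/%d/%d'%(x,*r) for x,r in zip(range(108,160,2),row)))
A=cv2.resize(im[155:215,305:395,::-1],None,fx=8,fy=8,interpolation=cv2.INTER_CUBIC)
cv2.imwrite('pics/h6.png',A)
# bracket yaw from the flange's right (base -y) bottom/top edge
W=a['W']
m=(abs(W[...,2]-.034)<.003)&(abs(W[...,0]-.6)<.1)&(abs(W[...,1]-.036)<.08)&(cv2.cvtColor(im,cv2.COLOR_RGB2HSV)[...,1]<40)&(im.sum(2)>600)
cn=max(cv2.findContours(m.astype(np.uint8),0,2)[0],key=cv2.contourArea); P=np.array([ray(a,*p,.034)[:2] for p in cn[:,0]],np.float32)
print(cv2.minAreaRect(P*1000))
```

```text
[0.6059 0.0365 0.0437] [-10.3945  -1.6098  12.6923] [-0.199   2.0199 -0.0169]
-0.012 start 108:76/98/130 110:131/149/173 112:184/198/213 114:206/216/223 116:196/202/203 118:163/171/166 120:140/166/147 122:131/185/145 124:120/205/142 126:102/211/129 128:105/216/131 130:151/225/159 132:205/231/194 134:239/222/204 136:249/189/181 138:248/125/120 140:247/76/71 142:247/43/38 144:247/36/26 146:247/37/26 148:247/41/34 150:244/64/60 152:235/91/90 154:212/119/125 156:184/143/149 158:162/157/164
-0.012 now 108:83/104/138 110:146/163/188 112:212/227/235 114:243/248/250 116:254/255/255 118:254/255/255 120:252/253/252 122:228/231/229 124:177/189/182 126:118/158/129 128:105/170/119 130:156/212/160 132:213/234/201 134:245/231/213 136:253/200/191 138:252/133/127 140:250/79/73 142:250/43/35 144:250/36/27 146:250/40/30 148:250/49/40 150:249/69/66 152:242/98/99 154:221/129/133 156:192/151/157 158:169/164/172
-0.018 start 108:80/102/132 110:135/153/177 112:187/199/214 114:210/216/221 116:189/195/196 118:164/173/168 120:144/167/151 122:145/191/155 124:132/207/149 126:107/211/133 128:111/217/138 130:158/227/171 132:215/235/206 134:242/222/207 136:251/186/178 138:249/129/123 140:248/78/71 142:246/46/39 144:246/34/27 146:247/37/29 148:246/47/40 150:243/65/60 152:235/93/96 154:215/125/132 156:187/152/160 158:162/158/166
-0.018 now 108:80/103/134 110:146/164/186 112:211/223/232 114:248/251/251 116:253/254/254 118:255/255/255 120:254/254/254 122:229/231/230 124:175/190/180 126:114/156/125 128:113/176/128 130:164/214/171 132:222/240/215 134:247/231/217 136:253/194/185 138:252/133/128 140:250/79/74 142:250/49/40 144:250/40/28 146:250/39/31 148:250/48/42 150:248/66/63 152:241/98/99 154:221/130/134 156:192/156/162 158:170/165/174
((605.4619140625, 36.03516387939453), (67.85840606689453, 109.71658325195312), 8.211235046386719)
```

View pics/h6.png

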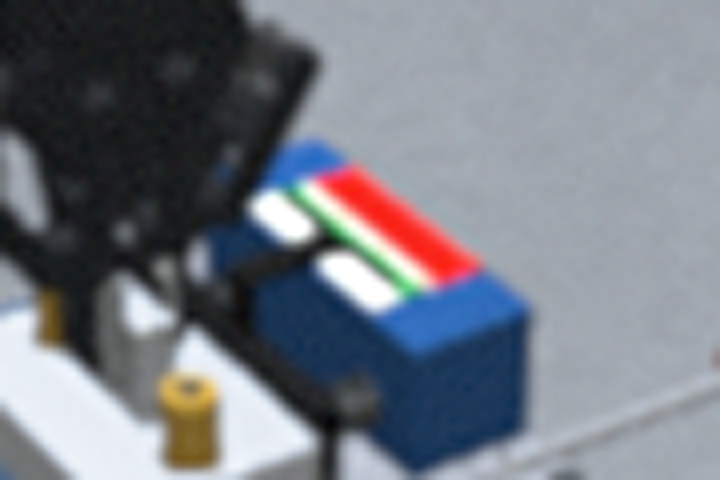

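The bar now sits inside the green (crop 330,240). Its measured shift is about 7 mm from the start position, and the force suggests 8–9 mm. The bracket's yaw is 8.2° against the base's 8.15°, and it is centred. A final 1 mm nudge brings it nearer mid-green, and then I hold.

{"method": "arm_command", "body": {
  "deltas": [
    {"dx": 0.0005, "dy": 0.0001, "dz": 0, "ax": 0, "ay": 0, "az": 0, "fingers": -1},
    {"dx": 0.001, "dy": 0.0001, "dz": 0, "ax": 0, "ay": 0, "az": 0, "fingers": -1},
    {"dx": 0.001, "dy": 0.0001, "dz": 0, "ax": 0, "ay": 0, "az": 0, "fingers": -1},
    {"dx": 0.001, "dy": 0.0001, "dz": 0, "ax": 0, "ay": 0, "az": 0, "fingers": -1},
    {"dx": 0.001, "dy": 0.0001, "dz": 0, "ax": 0, "ay": 0, "az": 0, "fingers": -1},
    {"dx": 0.001, "dy": 0.0001, "dz": 0, "ax": 0, "ay": 0, "az": 0, "fingers": -1},
    {"dx": 0.001, "dy": 0.0001, "dz": 0, "ax": 0, "ay": 0, "az": 0, "fingers": -1},
    {"dx": 0.001, "dy": 0.0001, "dz": 0, "ax": 0, "ay": 0, "az": 0, "fingers": -1},
    {"dx": 0.001, "dy": 0.0001, "dz": 0, "ax": 0, "ay": 0, "az": 0, "fingers": -1},
    {"dx": 0.001, "dy": 0.0001, "dz": 0, "ax": 0, "ay": 0, "az": 0, "fingers": -1}
  ]
}}

```text
time: 24.55
position: [0.6066, 0.0366, 0.0437]
eef_rot: [-3.137, 0.001, 1.712]
force: [-11.1, -1.0, 13.9]
finger_gap: 0.132
grip_force: 51.7
```

Run:
```python
from h import *
a=mean('side',4); W=a['W']; s=manip.observe(); print(s['position'],s['force'],s['eef_rot'])
y=np.radians(8.15); e=np.array([np.cos(y),np.sin(y),0]); n=np.array([-np.sin(y),np.cos(y),0]); o=np.array([.5617,.0303,0])
x=np.arange(116,136,1)
print(x[0],[int(np.mean([cv2.getRectSubPix(a['img'].astype(np.float32),(1,1),proj(a,o+e*k/1000+n*q+[0,0,.058]))[0,0,1] for q in (-.010,-.014,-.018)])) for k in x])
m=(abs(W[...,0]-.605)<.05)&(abs(W[...,1]-.03)<.06)&(a['img'].min(2)>200)&(W[...,2]<.045)
A=np.c_[W[m][:,:2],np.ones(m.sum())]; k=np.linalg.lstsq(A,W[m][:,2],rcond=None)[0]; print('flange z',np.median(W[m][:,2]),'slope',k[:2],m.sum())
c=s['position']; b=c+.0*e-n*.038; q=(np.hypot(W[...,0]-b[0],W[...,1]-b[1])<.012)&(W[...,2]<.075); print('spacer top',np.sort(W[q][:,2])[-5:])
```

```text
[0.60661438 0.03655601 0.04366818] [-11.52524777  -0.49842679  13.36957841] [-3.13724581e+00  7.92505529e-04  1.71240366e+00]
116 [254, 254, 254, 254, 253, 248, 241, 226, 203, 181, 166, 165, 171, 185, 205, 223, 235, 235, 230, 216]
flange z 0.03345249710743339 slope [-0.00296889  0.00158532] 404
spacer top [0.05827104 0.05837227 0.05847398 0.05851397 0.0586449 ]
```

```bash
python3 -c "
from workcell import manip; print(manip.hand_in())"
```

```text
the job is handed in; nothing more can be done
None
```

Job handed in: both spacers are fully home, and the arm is holding the bracket flat, square and centred on the stop, with the pointer in the green at about 7 mm travel by my camera estimate; `hand_in()` returned no verdict.

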